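# Lay out the bedside things for the night

## Task

Lay the bedside things out so that they can be found by feel in the dark: stand the eggcup upright in the middle of the round coaster and only then put the glass marble into it; stand the larger hair roller upright midway between the coaster and the alarm clock, in line with both; and lay the bottle opener along the middle of the organiser's flat top, lengthwise from side to side. Leave the small hair roller and the pill bottle where they stand.

Things in the scene. Friction and masses are not known exactly. Their poses are not given: they have to be found in the camera images.
- eggcup_c (a point): Blue ceramic eggcup, loose, standing upright: 56 mm tall, round foot 42 mm across, narrow stem, bowl from about 30 mm above its foot to the rim, 50 mm across outside and 43 mm inside at the rim, bowl 26 mm deep. About 80 g. The point is on its axis, 28 mm above its underside; z along its axis, up.
- marble_center (a point): Large greenish glass marble, loose, 35 mm in diameter, 55 g, at the start resting in a low fixed black rubber ring (42 mm across, 6 mm high) with its centre about 20 mm above the table. The point is its centre. In the eggcup it settles by itself with its centre about 20 mm above the eggcup's listed point, that is, about 8 mm below the rim.
- roller_c (a point): The larger of two white plastic hair rollers, loose: a hollow tube with small grey nubs, 38 mm across and 62 mm tall, standing on end, about 25 g. The point is its centre, half-way up; z along its axis.
- opener_c (a point): Chrome bottle opener, loose, lying flat: 105 mm long, a bar handle 68 mm long, 15 mm wide and 12 mm thick, with a round hoop head 38 mm across and 9 mm thick at its +x end. About 70 g. The point is half-way along its length, on the handle, 6 mm above its underside; x along its length towards the hoop, z up. At the start its length points away from the robot within 0.4 rad.
- small_roller_c (a point): The smaller white hair roller, loose, 25 mm across and 45 mm tall, standing on end; to be left alone. The point is its centre, half-way up.
- pill_bottle_c (a point): Small amber pill bottle with a white cap, loose, 34 mm across and 60 mm tall, standing; to be left alone. The point is its centre, half-way up.
- coaster: Round cork coaster, 84 mm across and 4 mm thick, fixed, lying on one half (left or right differs) of a thin grey mat (110 by 330 mm, 3 mm thick, fixed). Origin at the centre of its underside, which is 3 mm above the table; its top is 7 mm above the table.
- clock: White alarm clock, fixed, 80 mm wide (y), 42 mm deep (x), 70 mm tall, standing on the other half of the same grey mat, its dial towards the robot (-x). Origin at the centre of its underside, 3 mm above the table. Its centre is 220 mm from the coaster's centre, along its own y axis. Midway between them is the bare middle of the mat, whose top is 3 mm above the table.
- organiser: Grey plastic organiser, fixed, 120 mm deep (x), 180 mm wide from side to side (y), with a flat top 95 mm above the table; a white tilt-out bin stands slightly open on its front (-x), reaching 30 mm in front of it. Origin at the centre of the grey housing's underside, right under the middle of the flat top.
There are look-alikes about, which are no part of the job. Leave any turquoise look-alike of the part that bears eggcup_c alone. Of the things shaped like the part that bears opener_c, the bare steel one is meant.

How it is judged:
By the outcome, as a careful person would: the job done as asked, in the order asked, and still so for the second after the job is handed in, with the robot touching nothing.
It also fails if it takes over 99 s, if anything falls off the work surface, if the arm or the gripper's body presses on something with over 40 N, if the wrist force passes 120 N, or if a joint passes its speed limit or range.

## Robot

A 6-joint arm with a two-finger parallel gripper is mounted at the origin on the work surface. World frame = base frame: x ahead of the robot, y to its left, z up, the work surface at z = 0. Lengths are in mm, angles in rad, forces in N, time in s.
With the tool pointing down it reaches from about 325 to 750 mm from the base axis. Payload 7.6 kg.
Tool frame: the origin (TCP) lies on the centre line of the jaws, within the pads' length; the fingertips stand 11 mm ahead of it and the grasp point (between the pads) lies 8 mm behind it; z points along the fingers, y is the line along which they close (so a half turn about z gives the same grasp; the last joint's range is limited). The gripper opens to 85 mm and grips with 20 to 120 N. Pads are 22 mm wide; open, the fingers measure 114 mm over their backs; the gripper's body (76 mm by 85 mm) begins 54 mm behind the grasp point. The pads swing forward as they close: fully open they stand 13 mm farther back than shut.
Start: joints at [-1.331, 0.052, 1.401, -0, 1.689, -0.07], TCP at [160.08, -500.019, 242.323] pointing down, gripper open.
Joint ranges: [-2.9, 2.9], [-0.91, 2.17], [0.12, 2.37], [-1.06, 4.2], [0.26, 2.73], [-2.93, 2.93]. Speed limits (rad/s): [2.57, 2.57, 3.01, 3.14, 3.14, 3.14].

## Interface

Orientations are given as a unit quaternion [w, x, y, z].
In Python, from workcell import robot, grip, cams, workorder gives the robot as it stands. Calls block until the motion is done:
- robot.move_ptp(position, orientation): joint-space move of the TCP to a pose.
- robot.move_l(position, attitude=None, vel=150, max_force=None): straight line of the TCP; attitude=None keeps the orientation; vel is the mean speed in mm/s. With max_force (N) it stops when the force on the tool has changed by that much, and returns True; else False.
- robot.goto_joints(angles): joint-space move.
- grip(opening): opening from 0.0 (shut) to 1.0 (fully open); the grip force is fixed at half the most; returns when the fingers have stopped.
- robot.dwell(seconds).
- robot.ik(position, orientation): joint angles nearest the present ones, or None.
- robot.state(): the state.
- cams.get_image(name): name is "side" or "top" or "wrist"; returns the picture (420x560x3 uint8, red, green, blue); there is no depth.
- cams.camera_info(name): a dict with "fx", "fy", "cx", "cy" (pixels), "dist" ([k1, k2, p1, p2, k3] as OpenCV has them; the pictures are not rectified), "rvec" (rotation vector, rad) and "tvec" (3), from world to camera coordinates, as OpenCV has them. Camera axes: x right, y down, z forward; pixel columns grow to the right and rows downward; lengths in mm; the calibration is good to about 2 mm. A picture is of the moment at which its call begins: read the wrist's pose just before it. camera_info takes no time and is no camera call; for the wrist camera it gives the pose at the moment of the call.
A pose or a line that the arm cannot do raises robot.IKError and nothing moves.
- workorder.job_done(): hands the job in; it is judged then, once.
The state is a dict: "clock": time; "joint_pos": joint angles; "qvel": joint speeds; "effort": joint torques, N m; "tool_pos": TCP position; "orientation": TCP orientation; "contact_force": force on the tool from outside, world axes, zero at the start; "moment": the same for the moment, N m; "finger_gap": opening from 0.0 (shut) to 1.0 (fully open); "grip_force": force on a finger pad.
Only numpy, scipy, OpenCV 4.12 (cv2) and the standard library are available. Lean on these libraries where they do the work, as an engineer would, in place of code of your own. Each camera call takes 0.05 s, during which the arm holds its last target. There are 200 camera calls.

## Working session

There is one attempt and no reset: what is moved stays moved. The work goes in short steps, each a Python script; the robot and the scene stay as the last script left them, time stands still between calls to the robot, and variables do not carry over. Pictures are saved under pics/ and viewed, at most 14 in all, crops included, and the job is handed in when it is done.

```bash
mkdir -p pics; ls; python3 - <<'E'
from workcell import robot, grip, cams, workorder
import cv2
for n in ("top","side"):
    im=cams.get_image(n); cv2.imwrite(f"pics/{n}0.png",im[:,:,::-1]); 
    c=cams.camera_info(n); print(n,c)
print(robot.state())
E
```

```text
pics
top {'fx': 432.469050866785, 'fy': 432.469050866785, 'cx': 272.98427571214063, 'cy': 216.02503177541206, 'dist': array([0.00128769, 0.        , 0.        , 0.        , 0.        ]), 'rvec': array([ 2.14902401, -2.16192939,  0.13716728]), 'tvec': array([   3.59208707,  425.40033903, 1046.85585994])}
side {'fx': 492.7884715354005, 'fy': 492.7884715354005, 'cx': 285.02068911320185, 'cy': 206.73521984729018, 'dist': array([0.00752524, 0.        , 0.        , 0.        , 0.        ]), 'rvec': array([ 0.86134851, -2.61553602,  0.95984975]), 'tvec': array([ 357.27759351,  217.21460511, 1076.48499348])}
{'clock': 0.1, 'joint_pos': array([-1.33128785e+00,  5.27583775e-02,  1.40158724e+00,  5.90341591e-05,
        1.68861277e+00, -7.03129079e-02]), 'qvel': array([ 0.00042483, -0.00355355, -0.00187181,  0.00066791, -0.00086874,
        0.00162711]), 'effort': array([ 1.14213221e-03, -3.82581997e+01, -3.60986173e+01, -3.91066499e-05,
        4.78574060e-03,  2.79518275e-06]), 'tool_pos': array([ 160.03879775, -499.75581871,  241.58285499]), 'orientation': array([-6.82903597e-04,  9.88024551e-01,  1.54295232e-01, -2.84903134e-05]), 'contact_force': array([ 0.30444787, -0.41522089,  0.05991278]), 'moment': array([-0.02227185, -0.00896266, -0.03040888]), 'grip_force': 0.0, 'finger_gap': 1.0040432356680626}
```

View pics/top0.png

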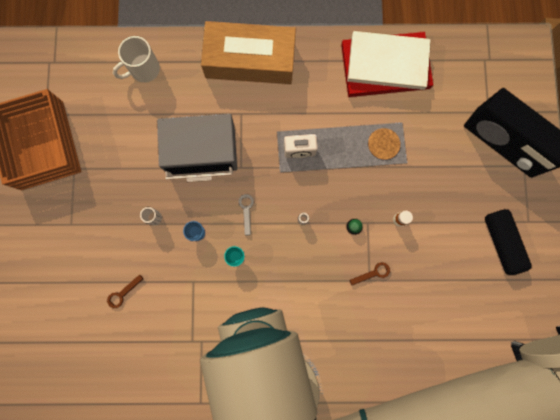

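View pics/side0.png

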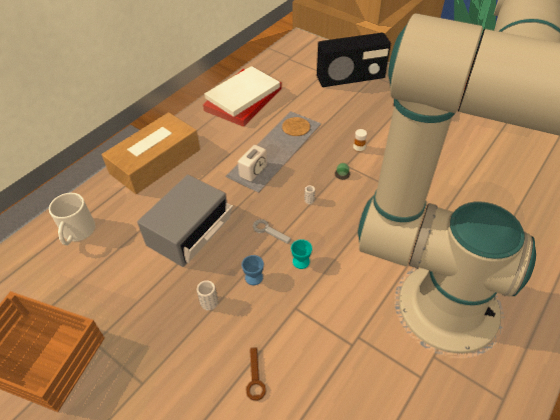

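Top view candidates, with pixels:
- **Eggcups:** blue (194,231) is the one meant; turquoise (234,256) is the look-alike.
- **Openers:** bare steel (247,214) is the one meant; brown ones at (125,291) and (370,274) are look-alikes.
- **Rollers:** large (148,215), small (304,217).
- **Marble and fixed things:** marble (355,227), coaster (384,144), clock (301,148), organiser (197,145), pill bottle (404,217).

The side view agrees. Next I'll measure and check the choice in one close crop.

```bash
cat > h.py <<'E'
from workcell import robot, grip, cams, workorder
import cv2, numpy as np
from scipy.spatial.transform import Rotation as R
def ray(c,uv):
    K=np.array([[c['fx'],0,c['cx']],[0,c['fy'],c['cy']],[0,0,1]])
    p=cv2.undistortPoints(np.array(uv,float).reshape(-1,1,2),K,c['dist']).reshape(-1,2)
    M=cv2.Rodrigues(np.array(c['rvec']))[0]
    d=np.c_[p,np.ones(len(p))]@M
    return -M.T@c['tvec'],d
def onplane(c,uv,z):
    o,d=ray(c,uv); return o+d*((z-o[2])/d[:,2])[:,None]
def proj(c,P):
    K=np.array([[c['fx'],0,c['cx']],[0,c['fy'],c['cy']],[0,0,1]])
    return cv2.projectPoints(np.array(P,float).reshape(-1,1,3),np.array(c['rvec']),np.array(c['tvec']),K,c['dist'])[0].reshape(-1,2)
def q(yaw):  # tool down, tool y axis (closing line) at world angle yaw+90deg
    x,y,z,w=(R.from_euler('z',yaw)*R.from_euler('x',np.pi)).as_quat(); return [w,x,y,z]
def blobs(mask,amin=30):
    n,l,s,ce=cv2.connectedComponentsWithStats(mask.astype(np.uint8))
    return [(ce[i].round(1),s[i]) for i in range(1,n) if s[i][4]>=amin]
E
python3 - <<'E'
from h import *
im=cv2.imread("pics/top0.png"); c=cams.camera_info("top")
hsv=cv2.cvtColor(im,cv2.COLOR_BGR2HSV)
for n,uv,z in [("egg",(194,231),56),("marble",(355,227),20),("roller",(148,215),62),("coaster",(384,144),7),("organiser",(197,140),95),("clock",(301,145),73),("smallroller",(304,217),45),("pill",(404,217),60),("opener",(247,214),6),("turq",(234,256),56)]:
    print(n,onplane(c,[uv],z).round(0))
blue=(hsv[...,0]>98)&(hsv[...,0]<125)&(hsv[...,1]>110); print("blue",blobs(blue))
cork=(hsv[...,0]<22)&(hsv[...,1]>120)
cork[:110]=0;cork[175:]=0;cork[:,:355]=0;cork[:,412:]=0
print("cork",blobs(cork,100))
w=cams.camera_info("wrist");print(w); o,_=ray(w,[[280,210]]); print(o, robot.state()['tool_pos'])
M=cv2.Rodrigues(w['rvec'])[0];print(M)
cv2.imwrite("pics/crop1.png",cv2.resize(im[100:300,100:420],None,fx=2.5,fy=2.5,interpolation=cv2.INTER_CUBIC))
E
```

```text
egg [[387. 191.  56.]]
marble [[ 398. -203.   20.]]
roller [[425. 301.  62.]]
coaster [[ 614. -287.    7.]]
organiser [[600. 181.  95.]]
clock [[593. -68.  73.]]
smallroller [[420. -75.  45.]]
pill [[ 417. -314.   60.]]
opener [[434.  67.   6.]]
turq [[326.  95.  56.]]
blue [(array([193.8, 231.1]), array([185, 223,  19,  17, 252], dtype=int32))]
cork [(array([376.4, 118.1]), array([366, 115,  23,   8, 109], dtype=int32)), (array([383.8, 143.5]), array([368, 128,  32,  32, 789], dtype=int32))]
{'fx': 367.07746499258315, 'fy': 367.07746499258315, 'cx': 285.68137278820114, 'cy': 211.37478939415584, 'dist': array([0.0329895, 0.       , 0.       , 0.       , 0.       ]), 'rvec': array([-2.33355817,  1.7040694 ,  0.25961067]), 'tvec': array([-524.36677117,  -37.24705717,  380.51333801])}
[ 232.78550354 -476.91675833  373.49641142] [ 160.03879775 -499.75581871  241.58285499]
[[ 0.30412112 -0.95263123 -0.00201881]
 [-0.9100148  -0.29114158  0.29514343]
 [-0.28175061 -0.08792221 -0.95545083]]
```

View pics/crop1.png

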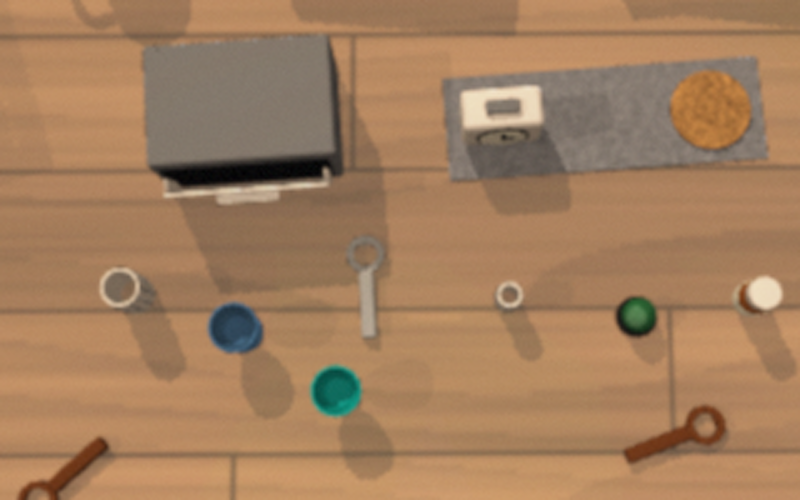

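The crop (2.5x, offset 100,100) confirms the blue eggcup at (236,328), the chrome opener at (366,290), the large roller at (121,288) and the marble in its ring at (637,316). I'll now survey with the wrist camera for better resolution.

```bash
python3 - <<'E'
from h import *
import pickle
I={}
for n,p in [("B",(510,-190,300)),("A",(490,170,300))]:
    robot.move_ptp(p,q(0)); robot.dwell(.2)
    c=cams.camera_info("wrist"); im=cams.get_image("wrist")[:,:,::-1].copy()
    cv2.imwrite(f"pics/w{n}.png",im); I[n]=c; s=robot.state(); print(n,s['clock'],s['tool_pos'],s['joint_pos'].round(2))
pickle.dump(I,open("c.pkl","wb"))
E
```

```text
B 2.0667 [ 509.77113   -190.5536495  299.9377968] [-0.43  0.1   1.24 -0.    1.81  1.15]
A 3.6667 [490.27648479 169.29775573 299.96070493] [ 0.26  0.03  1.31 -0.    1.8   1.83]
```

View pics/wB.png

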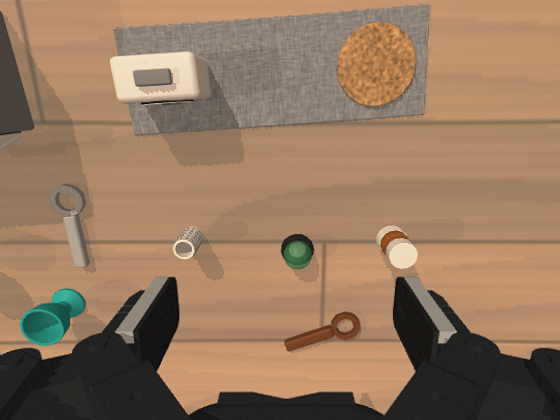

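View pics/wA.png

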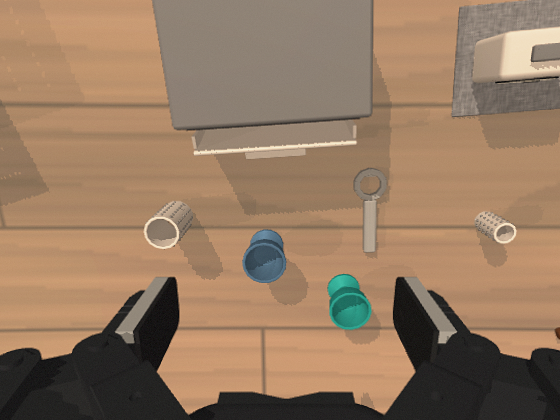

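Wrist view B shows the coaster (376,64), the mat from (115,30) to (430,130), the clock top (153,77) and the marble (297,250). View A shows the eggcup rim (265,261), the roller's top ring (163,231), the opener (370,210) and the organiser's front top edge from (174,129) to (372,117). Next I'll extract positions from these.

```bash
cat >> h.py <<'E'
def disc(c,mask,z,r):
    """centre of upper disc (radius r, height z) of an upright body from its silhouette"""
    ct=max(cv2.findContours(mask.astype(np.uint8),cv2.RETR_EXTERNAL,cv2.CHAIN_APPROX_NONE)[0],key=cv2.contourArea)
    P=onplane(c,ct.reshape(-1,2),z)[:,:2]; o=ray(c,[[0,0]])[0][:2]
    e=P.mean(0)-o; e/=np.linalg.norm(e); n=np.array([-e[1],e[0]])
    a=P@e; b=P@n; w=b[a>a.max()-2*r]
    return (a.max()-r)*e+(w.max()+w.min())/2*n, np.ptp(w)
def box(mask,x0,x1,y0,y1):
    m=np.zeros(mask.shape,np.uint8); m[y0:y1,x0:x1]=mask[y0:y1,x0:x1]; return m
def big(m):
    n,l,s,ce=cv2.connectedComponentsWithStats(m.astype(np.uint8)); i=1+s[1:,4].argmax(); return (l==i).astype(np.uint8)
def hsvof(im): return [a.astype(int) for a in cv2.split(cv2.cvtColor(im,cv2.COLOR_BGR2HSV))]
E
python3 - <<'E'
from h import *
import pickle
C=pickle.load(open("c.pkl","rb"))
A=cv2.imread("pics/wA.png");B=cv2.imread("pics/wB.png");T=cv2.imread("pics/top0.png");ct=cams.camera_info("top")
H,S,V=hsvof(A)
print("egg",disc(C['A'],big((H>98)&(H<125)&(S>90)&(V>40)),56,25))
print("roller",disc(C['A'],big(box((S<60)&(V>100)|(S<40),135,200,195,255)),62,19))
m=big(box((S<60)&(V>60),345,395,160,260))
ctr=max(cv2.findContours(m,cv2.RETR_EXTERNAL,cv2.CHAIN_APPROX_NONE)[0],key=cv2.contourArea).reshape(-1,2)
P=onplane(C['A'],ctr,8)[:,:2]; print("opener",cv2.minAreaRect(P.astype(np.float32)),"mask",onplane(C['A'],[ctr[ctr[:,1].argmin()],ctr[ctr[:,1].argmax()]],8).round(1))
print("org px",A[60,200],A[60,365],A[60,380],A[125,300],A[135,300])
g=big(box((S<40)&(V>70),150,400,0,160)); cg=max(cv2.findContours(g,cv2.RETR_EXTERNAL,cv2.CHAIN_APPROX_NONE)[0],key=cv2.contourArea)
ap=cv2.approxPolyDP(cg,5,True).reshape(-1,2); print("org",ap.tolist(),onplane(C['A'],ap,95).round(0).tolist())
H2,S2,V2=hsvof(T); g=big(box((S2<50)&(V2>55),140,245,105,172)); cg=max(cv2.findContours(g,cv2.RETR_EXTERNAL,cv2.CHAIN_APPROX_NONE)[0],key=cv2.contourArea)
ap=cv2.approxPolyDP(cg,3,True).reshape(-1,2); print("orgT",ap.tolist(),onplane(ct,ap,95).round(0).tolist(),[T[y,197].tolist() for y in (120,140,160,168)])
H,S,V=hsvof(B)
m=big(box((H<25)&(S>130),330,425,15,115)); 
cg=max(cv2.findContours(m,cv2.RETR_EXTERNAL,cv2.CHAIN_APPROX_NONE)[0],key=cv2.contourArea)
P=onplane(C['B'],cg.reshape(-1,2),7)[:,:2].astype(np.float32); print("coaster",cv2.fitEllipse(P))
m=box((S<70)&(V>40),105,445,0,150)|box((H<25)&(S>130),330,425,15,115); m=big(m)
cg=max(cv2.findContours(m,cv2.RETR_EXTERNAL,cv2.CHAIN_APPROX_NONE)[0],key=cv2.contourArea)
ap=cv2.approxPolyDP(cg,6,True).reshape(-1,2); print("mat",ap.tolist(),onplane(C['B'],ap,3).round(1).tolist())
print("matrect",cv2.minAreaRect(onplane(C['B'],cg.reshape(-1,2),3)[:,:2].astype(np.float32)))
m=big(box((H>45)&(H<95)&(S>60),275,320,225,275)); print("marble",blobs(m),onplane(C['B'],[blobs(m)[0][0]],20), disc(C['B'],m,20,17.5))
E
```

```text
egg (array([413.26283616, 183.6828296 ]), np.float64(29.660169722637278))
roller (array([429.83291092, 302.34032227]), np.float64(37.084801663110284))
opener ((435.7966003417969, 68.90463256835938), (105.2613296508789, 36.48308181762695), 3.0596771240234375) mask [[488.2  74.9   8. ]
 [383.6  72.    8. ]]
org px [116 129 142] [117 129 143] [110 141 184] [116 134 154] [115 134 154]
org [[317, 144], [326, 144]] [[526.0, 141.0, 95.0], [526.0, 133.0, 95.0]]
orgT [[230, 116], [160, 119], [159, 132], [165, 133], [159, 138], [161, 166], [227, 161], [235, 167]] [[659.0, 103.0, 95.0], [653.0, 270.0, 95.0], [620.0, 272.0, 95.0], [618.0, 257.0, 95.0], [606.0, 271.0, 95.0], [537.0, 265.0, 95.0], [549.0, 109.0, 95.0], [534.0, 90.0, 95.0]] [[107, 118, 133], [108, 121, 130], [106, 118, 130], [5, 5, 5]]
coaster ((618.3749389648438, -287.05194091796875), (81.36531066894531, 81.7905502319336), 102.83665466308594)
mat [[429, 5], [113, 28], [117, 96], [129, 103], [135, 134], [423, 114]] [[675.2, -337.9, 3.0], [654.4, -9.9, 3.0], [587.1, -4.0, 3.0], [579.8, -16.2, 3.0], [546.1, -18.4, 3.0], [567.5, -344.5, 3.0]]
matrect ((610.5439453125, -172.20362854003906), (109.7419204711914, 339.5893859863281), 3.8434505462646484)
marble [(array([297.3, 254.2]), array([283, 240,  30,  29, 634], dtype=int32))] [[ 404.00367651 -204.21862379   20.        ]] (array([ 402.77931765, -204.58939601]), np.float64(35.451335384457394))
```

```bash
python3 - <<'E'
from h import *
import pickle
C=pickle.load(open("c.pkl","rb"))
robot.move_ptp((560,181,360),q(0)); robot.dwell(.2)
C['O']=cams.camera_info("wrist"); O=cams.get_image("wrist")[:,:,::-1].copy(); cv2.imwrite("pics/wO.png",O); pickle.dump(C,open("c.pkl","wb"))
print(robot.state()['clock'])
A=cv2.imread("pics/wA.png"); H,S,V=hsvof(A)
print("egg px",[A[y,x].tolist() for x,y in ((265,280),(265,262),(250,262),(280,255),(265,236))])
m=big(box((H>95)&(H<130)&(S>60),225,305,220,295)); m=cv2.morphologyEx(m,cv2.MORPH_CLOSE,np.ones((5,5)))
print("egg",blobs(m),disc(C['A'],m,56,25))
m=big(box((S<60)&(V>60),345,395,160,260)); ys,xs=np.nonzero(m); P=onplane(C['A'],np.c_[xs,ys],9)[:,:2]
t=P[P[:,0]<440];print("handle fit",np.polyfit(t[:,0],t[:,1],1), "width",np.ptp(t[(t[:,0]>410)&(t[:,0]<420)][:,1]),"x",P[:,0].min(),P[:,0].max())
t=P[P[:,0]>452]; print("hoop", (t.min(0)+t.max(0))/2,np.ptp(t,axis=0))
E
```

```text
4.375
egg px [[125, 105, 80], [91, 79, 61], [81, 71, 53], [79, 68, 51], [158, 135, 102]]
egg [(array([264.6, 257. ]), array([ 243,  230,   43,   53, 1746], dtype=int32))] (array([391.01740337, 193.90984628]), np.float64(47.41525993721493))
handle fit [4.55863987e-02 4.87904323e+01] width 15.948876663709328 x 384.0201437307637 488.36749941818255
hoop [470.33058843  70.91751489] [36.07382197 36.9698881 ]
```

View pics/wO.png

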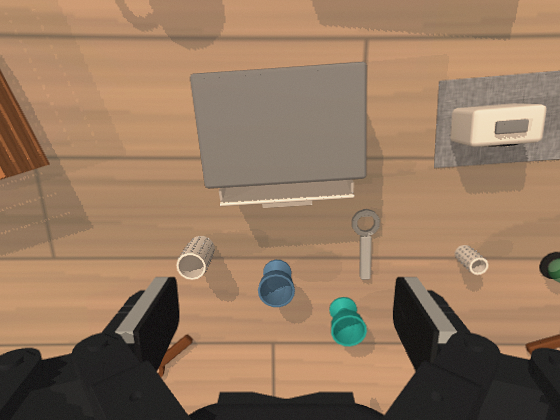

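```bash
cat >> h.py <<'E'
def st(msg=""):
    s=robot.state(); print(msg,"t%.1f"%s['clock'],"tcp",s['tool_pos'].round(1),"gap%.3f"%s['finger_gap'],"gf%.0f"%s['grip_force'],"F",s['contact_force'].round(1)); return s
E
python3 - <<'E'
from h import *
import pickle
C=pickle.load(open("c.pkl","rb")); O=cv2.imread("pics/wO.png"); H,S,V=hsvof(O)
g=cv2.cvtColor(O,cv2.COLOR_BGR2GRAY)
m=big(box((H>95)&(H<130)&(S>60),245,310,250,315)); m=cv2.morphologyEx(m,cv2.MORPH_CLOSE,np.ones((5,5))); e2=disc(C['O'],m,56,25); print("egg",e2)
print("roller",disc(C['O'],big(box((S<60)&(V>100)|(S<40),170,220,230,285)),62,19))
m=big(box((abs(H-18)<160)&(S<70)&(V<170),180,375,50,195)); cg=max(cv2.findContours(m,cv2.RETR_EXTERNAL,cv2.CHAIN_APPROX_NONE)[0],key=cv2.contourArea)
ap=cv2.approxPolyDP(cv2.convexHull(cg),6,True).reshape(-1,2); W=onplane(C['O'],ap,95); print("org",ap.tolist(),W.round(1).tolist()); print(cv2.minAreaRect(W[:,:2].astype(np.float32)))
print("px",[O[y,x].tolist() for x,y in ((300,150),(202,150),(195,170),(360,150),(375,150))])
if np.linalg.norm(e2[0]-[391,193.9])<4:
    x,y=(e2[0]+[391,193.9])/2
    robot.move_ptp((x,y,140),q(0)); robot.move_l((x,y,80)); robot.dwell(.1)
    cv2.imwrite("pics/egg_pre.png",cams.get_image("wrist")[:,:,::-1]); 
    print(robot.move_l((x,y,40),vel=80,max_force=8)); st("down"); grip(0.3); st("grip")
    robot.move_l((x,y,150)); st("lift"); cv2.imwrite("pics/egg_lift.png",cams.get_image("wrist")[:,:,::-1])
E
```

```text
egg (array([391.82188794, 194.15453601]), np.float64(47.8141187376458))
roller (array([430.41124532, 302.36697227]), np.float64(38.325118594175365))
org [[365, 63], [365, 176], [352, 193], [221, 194], [206, 187], [192, 74]] [[667.6, 102.0, 95.0], [553.1, 94.3, 95.0], [533.9, 107.5, 95.0], [532.9, 253.1, 95.0], [540.9, 269.2, 95.0], [657.4, 275.4, 95.0]]
((596.066162109375, 184.655517578125), (133.0715789794922, 175.35369873046875), 3.3534531593322754)
px [[116, 129, 141], [116, 128, 141], [108, 142, 183], [113, 125, 138], [93, 120, 148]]
False
down t6.8 tcp [391.6 194.1  40.3] gap1.001 gf0 F [ 0.5 -0.2  0.3]
grip t7.3 tcp [392.  194.2  41. ] gap0.546 gf61 F [-2.  -1.5  5.1]
lift t8.1 tcp [390.9 193.8 148.8] gap0.547 gf62 F [-0.6  0.6 -0.3]
```

View pics/egg_lift.png

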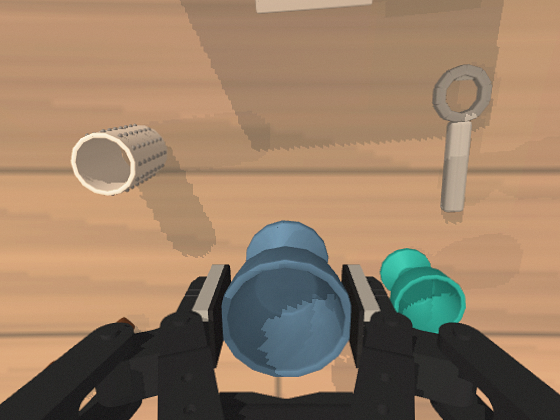

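The eggcup is held upright between the pads, with its rim centred at about (287,315). I'll measure the offset in the grip, then place it.

```bash
python3 - <<'E'
from h import *
c=cams.camera_info("wrist"); L=cv2.imread("pics/egg_lift.png"); H,S,V=hsvof(L)
m=big(box((H>95)&(H<130)&(S>60),215,360,215,385)); m=cv2.morphologyEx(m,cv2.MORPH_CLOSE,np.ones((7,7)))
s=st(); z=56+s['tool_pos'][2]-40.5
r,w=disc(c,m,z,25); print("rim",r,w,"off",r-s['tool_pos'][:2])
off=np.clip(r-s['tool_pos'][:2],-4,4)
x,y=np.array([618.4,-287.05])-[off[0],0]
print(off)
robot.move_ptp((x,y,150),q(0)); st("over"); robot.move_l((x,y,65)); 
hit=robot.move_l((x,y,46),vel=25,max_force=4); s=st(f"hit {hit}")
grip(0.72); st("rel"); robot.dwell(.2)
p=robot.state()['tool_pos']; grip(1.0); robot.move_l((x,y,170)); st()
cv2.imwrite("pics/egg_placed.png",cams.get_image("wrist")[:,:,::-1])
E
```

```text
t8.2 tcp [390.8 193.8 148.6] gap0.548 gf62 F [-0.9  0.1 -0.5]
rim [390.12778091 193.85063601] 46.93891060447967 off [-0.63196175  0.08035096]
[-0.63196175  0.08035096]
over t10.1 tcp [ 619.5 -285.7  150.4] gap0.547 gf62 F [ 0.4  0.  -0.4]
hit True t11.5 tcp [ 618.8 -287.    48.1] gap0.543 gf62 F [0.1 0.4 4.1]
rel t11.8 tcp [ 618.1 -286.6   46.5] gap0.721 gf0 F [0.1 0.1 0.4]
 t13.3 tcp [ 618.6 -286.8  168.4] gap1.005 gf0 F [ 0.1  0.3 -0.4]
```

View pics/egg_placed.png

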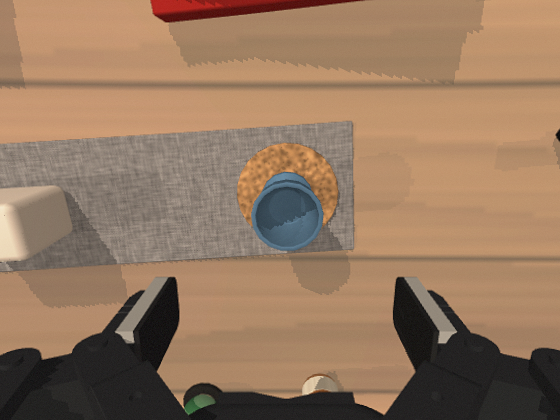

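The eggcup stands upright on the coaster, with its rim at (287,217) and the coaster centred at about (288,192). I'll check the centring and then pick up the marble.

```bash
python3 - <<'E'
from h import *
c=cams.camera_info("wrist"); L=cv2.imread("pics/egg_placed.png"); H,S,V=hsvof(L)
m=big(box((H>95)&(H<130)&(S>60),215,360,165,260)); m=cv2.morphologyEx(m,cv2.MORPH_CLOSE,np.ones((7,7)))
rim=disc(c,m,63,25); print("rim",rim)
k=box((H<25)&(S>110),225,345,135,232); k=big(k); cg=max(cv2.findContours(k,cv2.RETR_EXTERNAL,cv2.CHAIN_APPROX_NONE)[0],key=cv2.contourArea)
P=onplane(c,cv2.convexHull(cg).reshape(-1,2),7)[:,:2]; P=P[P[:,0]>rim[0][0]-15]
A=np.c_[2*P,np.ones(len(P))]; s_=np.linalg.lstsq(A,(P**2).sum(1),rcond=None)[0]; print("coaster",s_[:2],"r",np.sqrt(s_[2]+s_[0]**2+s_[1]**2))
x,y=403,-204.5
grip(0.65); robot.move_ptp((x,y,120),q(0)); robot.move_l((x,y,50)); hit=robot.move_l((x,y,24),vel=60,max_force=6); st(f"hit {hit}")
cv2.imwrite("pics/m_pre.png",cams.get_image("wrist")[:,:,::-1]); grip(0.2); st("grip"); robot.move_l((x,y,150)); st("lift")
cv2.imwrite("pics/m_lift.png",cams.get_image("wrist")[:,:,::-1])
E
```

```text
rim (array([ 618.42731018, -287.14281112]), np.float64(47.65435075777788))
coaster [ 618.64021306 -287.25901842] r 41.46665027947477
hit False t15.9 tcp [ 402.9 -204.5   23.8] gap0.645 gf0 F [ 0.2  0.1 -0. ]
grip t16.3 tcp [ 403.3 -204.7   24.6] gap0.371 gf59 F [-0.3  0.1  4.8]
lift t17.3 tcp [ 402.5 -204.2  148.8] gap0.376 gf59 F [ 1.5 -0.1 -1.2]
```

View pics/m_lift.png

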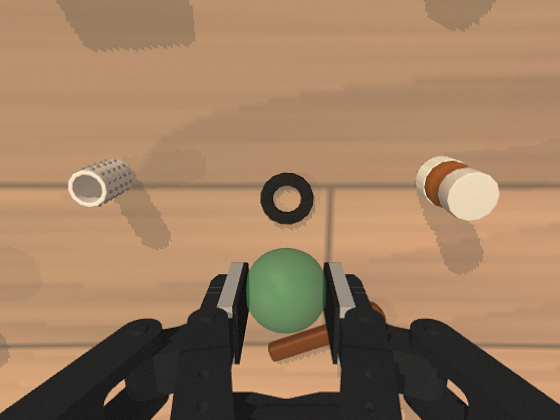

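The marble is held at (287,291), the ring is empty, and the small roller and pill bottle are untouched. Next I'll put the marble into the cup.

```bash
python3 - <<'E'
from h import *
c=cams.camera_info("wrist"); s=st(); L=cv2.imread("pics/m_lift.png"); H,S,V=hsvof(L)
m=big(box((H>45)&(H<95)&(S>50),235,335,240,340)); b=blobs(m)[0]; print(b)
P=onplane(c,[[b[1][0]+b[1][2]/2-.5,b[1][1]+b[1][3]/2-.5]],s['tool_pos'][2]-4.4)[0]; off=P[:2]-s['tool_pos'][:2]; print("off",off)
x,y=np.array([618.5,-287.15])-[np.clip(off[0],-4,4),np.clip(off[1],-1,1)]
robot.move_ptp((x,y,150),q(0)); robot.move_l((x,y,95)); robot.dwell(.2)
hit=robot.move_l((x,y,76),vel=30,max_force=3); robot.dwell(.2); st(f"hit {hit}")
grip(0.6); robot.dwell(.3); robot.move_l((x,y,170)); grip(1.0); st(); cv2.imwrite("pics/m_placed.png",cams.get_image("wrist")[:,:,::-1])
E
```

```text
t17.3 tcp [ 402.4 -204.2  148.6] gap0.371 gf59 F [-0.2  0.3 -0.9]
(array([285.6, 290.1]), array([ 246,  248,   81,   85, 5508], dtype=int32))
off [-0.06393697  0.01011374]
hit False t19.9 tcp [ 618.7 -287.2   76.3] gap0.369 gf59 F [-0.2  0.6 -0.9]
 t21.8 tcp [ 618.5 -287.1  169.8] gap1.000 gf0 F [-0.2  0.7 -0.3]
```

View pics/m_placed.png

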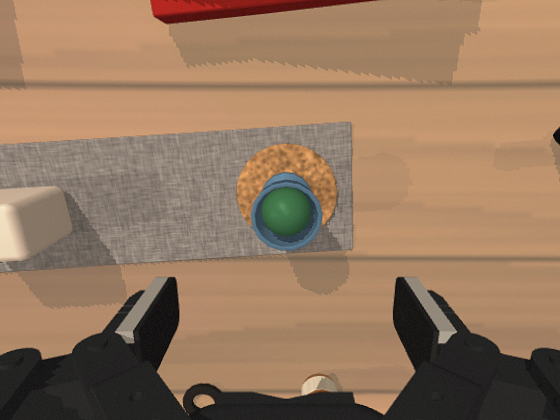

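The marble sits in the cup at (287,211). Now the roller.

```bash
python3 - <<'E'
from h import *
x,y=430.2,302.35
robot.move_ptp((x,y,150),q(0)); robot.move_l((x,y,85)); hit=robot.move_l((x,y,34),vel=80,max_force=6); st(f"hit {hit}"); z0=robot.state()['tool_pos'][2]
grip(0.2); st("grip"); robot.move_l((x,y,150)); robot.dwell(.1); s=st("lift"); c=cams.camera_info("wrist"); L=cams.get_image("wrist")[:,:,::-1].copy(); cv2.imwrite("pics/r_lift.png",L)
print("z0",z0)
H,S,V=hsvof(L); m=big(box((S<75)&(V>140),230,345,200,400)); print(blobs(m))
print(disc(c,m,62+s['tool_pos'][2]-z0,19))
E
```

```text
hit False t25.4 tcp [430.5 302.5  34.4] gap0.997 gf0 F [ 0.1  0.4 -0.2]
grip t25.9 tcp [430.6 302.5  34.6] gap0.436 gf60 F [0.8 0.6 4.5]
lift t27.0 tcp [429.6 302.  148.5] gap0.434 gf60 F [ 0.1 -1.1  0.6]
z0 34.35386664074354
[(array([289.9, 307.6]), array([ 230,  229,  112,  160, 9279], dtype=int32))]
(array([428.68855234, 302.1481822 ]), np.float64(36.87582540242494))
```

View pics/r_lift.png

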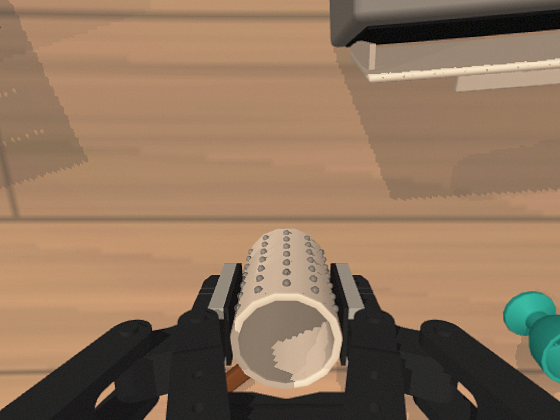

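The roller is held straight, with its top rim at (288,340). Placing it now.

```bash
python3 - <<'E'
from h import *
x,y=611.4+.9,-177.4
robot.move_l((430,250,175)); robot.move_ptp((x,y,160),q(0)); robot.move_l((x,y,60)); robot.dwell(.1)
hit=robot.move_l((x,y,35.5),vel=25,max_force=3); st(f"hit {hit}"); grip(0.62); robot.dwell(.2); robot.move_l((x,y,200)); grip(1.0); robot.dwell(.1); st()
c=cams.camera_info("wrist"); L=cams.get_image("wrist")[:,:,::-1].copy(); cv2.imwrite("pics/r_placed.png",L)
H,S,V=hsvof(L); p=proj(c,[[611.4,-177.4,65]])[0]; print(p)
a,b=p.astype(int); m=big(box((S<75)&(V>170),a-45,a+45,b-70,b+40)); print(blobs(m),disc(c,m,65,19))
E
```

```text
hit True t31.0 tcp [ 612.  -177.3   37.7] gap0.437 gf60 F [0.2 0.7 4.3]
 t33.2 tcp [ 612.3 -177.4  200. ] gap0.999 gf0 F [-0.2  0.5  0.7]
[286.18769903 204.215427  ]
[(array([285.8, 200.2]), array([ 261,  167,   50,   62, 1145], dtype=int32))] (array([ 611.16662672, -176.89759118]), np.float64(37.13017805049299))
```

View pics/r_placed.png

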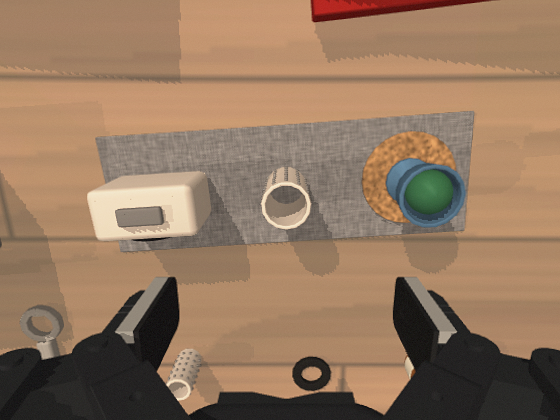

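The roller stands at (611.2,-176.9), within 1 mm of the midpoint. Now the opener.

```bash
python3 - <<'E'
from h import *
x,y,a=436.2,68.7,0.0456
robot.move_ptp((x,y,150),q(a)); grip(0.38); robot.move_l((x,y,40)); robot.dwell(.1)
hit=robot.move_l((x,y,13.5),vel=30,max_force=5); st(f"hit {hit}"); z0=robot.state()['tool_pos'][2]
grip(0.0); st("grip"); robot.move_l((x,y,180)); robot.dwell(.2); s=st("lift"); c=cams.camera_info("wrist"); L=cams.get_image("wrist")[:,:,::-1].copy(); cv2.imwrite("pics/o_lift.png",L)
np.savez("o.npz",z0=z0,tcp=s['tool_pos'],**{k:np.array(v) for k,v in c.items()}); print(z0)
E
```

```text
hit False t37.0 tcp [436.3  68.7  13.7] gap0.379 gf0 F [0.3 0.1 0.7]
grip t37.4 tcp [436.5  68.7  14. ] gap0.150 gf61 F [-0.7  0.5  3.9]
lift t38.8 tcp [435.9  68.7 179.3] gap0.147 gf60 F [-0.7 -0.1 -0.7]
13.689508437614714
```

View pics/o_lift.png

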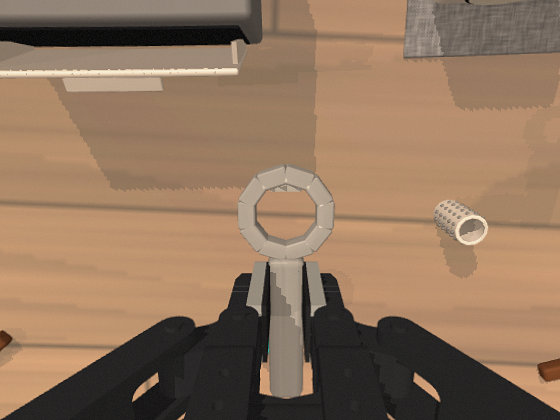

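The opener is held straight along the tool axis. The hoop is centred at (286,212), its tip at row 165 and its tail at row 397. Now I'll lay it on the organiser.

```bash
python3 - <<'E'
from h import *
d=np.load("o.npz"); c={k:d[k] for k in d.files}
P=onplane(c,[[286,165],[286,212.5],[286.5,397]],172); t=np.array([np.cos(.0456),np.sin(.0456)])
al=(P[:,:2]-d['tcp'][:2])@t; print("along",al, "len",al[0]-al[2]); off=(al[0]-52.5+al[1]-33.5)/2; print("off",off)
off=np.clip(off,-5,5)
cx,cy,th=604.7,185.2,0.068; a=th+np.pi/2
x,y=np.array([cx,cy])-off*np.array([np.cos(a),np.sin(a)])
robot.move_l((436,68.7,210)); print(robot.ik((x,y,200),q(a)))
robot.move_ptp((x,y,200),q(a)); robot.move_l((x,y,130)); robot.dwell(.2); st()
hit=robot.move_l((x,y,106.5),vel=20,max_force=3); st(f"hit {hit}"); grip(0.4); robot.dwell(.2); robot.move_l((x,y,220)); st()
robot.move_ptp((560,181,360),q(0)); robot.dwell(.2)
cc=cams.camera_info("wrist"); cv2.imwrite("pics/o_placed.png",cams.get_image("wrist")[:,:,::-1]); st()
L=cv2.imread("pics/o_placed.png"); print(proj(cc,[[cx,cy,101]]))
E
```

```text
along [ 51.82029803  32.81558088 -57.35235954] len 109.17265756569628
off -0.6820605463822815
[ 2.39881254e-01  3.72141133e-01  1.11773821e+00 -4.44089210e-16
  1.65171331e+00  1.71881254e-01]
 t41.3 tcp [605.3 186.  131.6] gap0.151 gf60 F [ 0.2 -0.1 -0.2]
hit True t42.3 tcp [604.5 185.8 109. ] gap0.152 gf61 F [ 0.1 -0.5  4.7]
 t43.7 tcp [604.3 185.8 218.6] gap0.399 gf0 F [ 0.1 -0.  -0.1]
 t45.4 tcp [560.  181.  359.7] gap0.401 gf0 F [0.1 0.8 0.7]
[[281.92022691 129.33237149]]
```

View pics/o_placed.png

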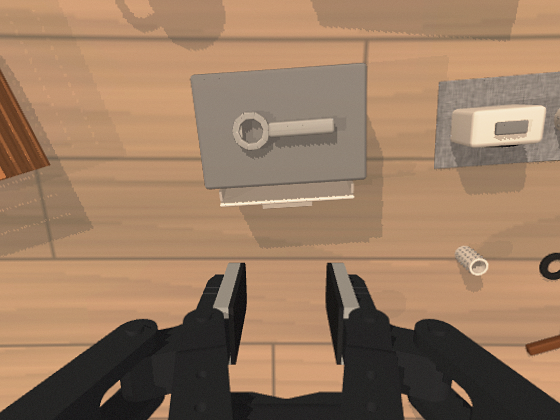

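The opener lies along the organiser's top from (232,131) to (335,126), centred at about (283,128); the face's centre is at about (282,129). I'll check numerically that nothing else moved, then hand in.

```bash
python3 - <<'E'
from h import *
T0=cv2.imread("pics/top0.png"); robot.move_ptp((400,-60,380),q(0)) if False else None
T=cams.get_image("top")[:,:,::-1].copy()
for n,(u,v) in dict(turq=(234,256),small=(304,217),pill=(404,217)).items():
    s=np.s_[v-12:v+12,u-12:u+12]; print(n,np.abs(T[s].astype(int)-T0[s]).mean().round(1))
H,S,V=hsvof(T); print("blue",blobs((H>98)&(H<125)&(S>110),10),"green",blobs((H>50)&(H<85)&(S>90),10))
robot.dwell(.3); st(); print(workorder.job_done())
E
```

```text
turq 5.4
small 1.5
pill 1.4
blue [(array([385.9, 143.6]), array([378, 130,  21,  20, 108], dtype=int32))] green [(array([167.4,  21.8]), array([157,   0,  20,  55, 354], dtype=int32)), (array([151.4,  91.5]), array([140,  84,  21,  14,  53], dtype=int32)), (array([133.4,  96.3]), array([128,  95,  11,   3,  18], dtype=int32)), (array([388.7, 136.9]), array([382, 130,  14,  15, 163], dtype=int32)), (array([231. , 253.6]), array([224, 246,  20,  20,  48], dtype=int32)), (array([240.3, 262.3]), array([236, 258,   8,   8,  11], dtype=int32)), (array([204.4, 380.8]), array([160, 352,  86,  41, 389], dtype=int32)), (array([317. , 404.5]), array([310, 387,  14,  33, 123], dtype=int32)), (array([284.6, 410.1]), array([271, 392,  34,  28, 407], dtype=int32))]
 t45.8 tcp [560. 181. 360.] gap0.402 gf0 F [-0.2 -0.5 -0.3]
the job is handed in; nothing more can be done
None
```

The job is done and handed in at 45.8 s: the eggcup stands on the coaster with the marble in it, the larger roller stands midway to the clock, and the opener lies across the middle of the organiser's top (about 2 mm by eye); the small roller and pill bottle were left where they stood.

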